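# Tighten a pressure vessel's screw cap with a ratchet ring wrench

### The arm

A 7-joint arm with a two-finger parallel gripper is mounted at the origin on a cart in front of the work surface, level with it; the furniture and walls round the work are solid. World frame = base frame: x ahead of the robot, y to its left, z up, the work surface at z = 0. Lengths are in m, angles in degrees, forces in N, time in s.
With the tool pointing down it reaches from about 0.425 to 1.025 m from the base axis. Payload 9.4 kg.
Tool frame: the origin (TCP) lies midway between the tips of the shut fingers; the grasp point (between the pads) lies 19 mm behind it; z points along the fingers, y is the direction in which the jaws open and shut (so a half turn about z gives the same grasp; the last joint's range is limited). The gripper opens to 85 mm and grips with 20 to 120 N. Pads are 22 mm wide; open, the fingers measure 114 mm over their backs; the gripper's body (76 mm by 85 mm) begins 54 mm behind the grasp point. The pads swing forward as they close: fully open they stand 13 mm farther back than shut.
Start: joints at [61.553, 34.337, -0.143, 91.639, 0.103, 54.024, -4.572], TCP at [0.295, -0.662, 0.231] pointing down, gripper open.
Joint ranges: [-147.43, 147.43], [-19.82, 112.94], [-74.19, 73.91], [6.32, 146.72], [-59.91, 239.91], [6.04, 106.73], [-150.56, 150.56]. Speed limits (degrees/s): [127.2, 127.2, 172.46, 172.46, 180, 180, 180].

### API

Orientations are given as a 3x3 rotation matrix whose columns are the frame's x, y, z axes.
In Python, from station import env, vision, regions_of gives the robot as it stands.
- The arm moves only by the tool servo_tool, never from a script. Its arguments are lists of equal length, an entry for each row: "linear": the shift along the tool's x, y, z each as a share of 0.4 m, from -1 to 1, a list of three; "angular": the turn, a rotation vector about the tool's x, y, z each as a share of 2 pi rad, from -1 to 1, a list of three. In form: {"linear": [[x, y, z], ...], "angular": [[rx, ry, rz], ...]}. A call has 1 to 20 rows; each row is the pose to reach, as a shift and turn from the pose commanded when the call began, along the tool's axes at that moment, turning the shorter way round; what a row does not reach only later rows make up. A row lasts 1/10 s, in which the tool goes at most 50 mm and 8.59 degrees, less where a joint would pass 70% of its speed; a pose out of reach is approached as far as the arm can. A call with a number of a shift or a turn outside -1 to 1 is refused whole. A call with a gripper value outside its range is refused whole. "jaw" is the opening, from -1 (shut) to 1 (fully open), set as the call begins (left out, the last holds). The fingers move at their own pace and stop on an object; the grip force is fixed at half the most. Time passes only in rows, so rows that repeat a pose let the fingers close. It gives the time, the measured TCP pose, the force and the opening at its end, in the units of the state.
- env.observe(): the state, without advancing time (a new reading comes with each control period).
- vision.get_image(name): name is "scene" or "top"; returns a dict with "color" (480x640x3 uint8, red, green, blue), "fx", "fy", "cx", "cy" (pixels), "k1" (the pictures are not rectified: a ray, as slopes to the right and down, at radius r is drawn at 1 + k1 r^2 times it, then the intrinsics apply), "xyz" and "rotation" of the camera in the world. Camera axes: x right, y up, looking along -z (the intrinsics and any distortion apply to the point x, -y, -z); pixel columns grow to the right and rows downward; lengths in m; the calibration is good to about 2 mm. A picture is of the moment at which its call begins. There is no depth.
- env.hand_in(): hands the job in, once; it reports no verdict.
Trained networks look in the newest picture that a camera, given by its name, has taken for a name from the list of things; names that differ only in an ending like _2 or _b are one class to them, and where a whole thing is asked for, a point or a joint stands for the part that bears it (a point fixed in the world has none). Each returns a list of dicts, best first, with "conf" (0 to 1); they miss things now and then, are a little off and sometimes report something else, mostly with a low value. They report only what shows in the picture. A call takes as long as a camera call. They do not tell look-alikes from the thing itself.
- regions_of(camera, name): "mask" (480x640 bool, what is visible of it) and "pixel" ([column, row] in pixels, amid what is visible of it).
The state is a dict: "time_s": time; "q": joint angles; "dq": joint speeds; "effort": joint torques, N m; "tcp_pos": TCP position; "ee_rot": TCP orientation; "wrist_force": force on the tool from outside, world axes, zero at the start; "moment": the same for the moment, N m; "width": finger opening in m.
Only numpy, scipy, OpenCV 4.12 (cv2) and the standard library are available. Lean on these libraries where they do the work, as an engineer would, in place of code of your own. Each camera call takes 0.05 s, during which the arm holds its last target. There are 200 camera calls.

### The job

Close the small pressure vessel in the bench fixture: put the ratchet ring wrench on the hexagon of its screw cap and swing the handle back and forth between the two front posts, clockwise to tighten, until the cap is fully home and will turn no further. Feel for that point and stop there: the vessel must not be twisted round in its collar, and the cap is turned with the wrench only, not with the fingers. Then lift the wrench off and lay it flat on the worktop, clear of the fixture, leaving the other things where they are.

Things in the scene. Friction and masses are not known exactly. Their poses are not given: they have to be found in the camera images.
- fixture: Grey holding fixture fixed on the worktop; origin at the centre of its round foot (152 mm across, 14 mm high), z up on the vessel's axis. On a circle of 56 mm radius stand five steel posts, 12 mm thick, 106 mm high with the guard rail that joins them at back and sides. The only gap, between the two front posts, is on the fixture's own -x side and roughly faces the robot.
- handle_gap (a point): Middle of the gap between the front posts, 56 mm from the axis towards the fixture's -x, 86 mm high. The front posts stand at 66 degrees either side of it about the axis; the handle of the seated wrench points out through this gap and can swing about 50 degrees to either side of it.
- vessel: Bright metal pressure vessel, 57 mm across, upright in the fixture's collar, on its axis; origin on the axis at worktop height. The collar holds it by friction alone: a torque over 1.5 N m about the axis turns it (15 N on the handle 100 mm out; less if the hand also twists the handle). It carries the screw cap, a knurled steel disc 57 mm across and 12 mm thick with a hexagon on top.
- vessel_rim (a point): Point on the axis at the top of the vessel's body, z = 61 mm. The cap is home when cap_underside has come down to this point.
- cap_underside (a point): Point on the axis under the cap; the disc's top is 15 mm above it. It does not turn with the cap but sinks 0.95 mm per radian of tightening. It starts 1.5 to 2 mm above vessel_rim: 1.6 to 2.1 rad to turn, clockwise seen from above, against a steady drag of 0.2 to 0.4 N m (2 to 4 N on the handle 100 mm out), then a hard stop.
- hexagon_top (a point): Centre of the cap hexagon's top, 33 mm above cap_underside; does not turn with the cap. The hexagon is 30 mm across flats and 18 mm high down to the disc, its top 3 mm tapered to 25 mm across flats. How far it is turned is not given.
- wrench: Steel ratchet ring wrench, 0.34 kg, lying flat, handle roughly towards the robot. Origin at the centre of the head's underside (ring 62 mm across, 18 mm high); z up; handle along -x. Seen from above it drives clockwise and slips on the counter-clockwise return with little drag (under 0.1 N m), catching every 20 degrees; each reversal also loses about 10 degrees of play on the hexagon.
- wrench_hole (a point): Centre of the head, 9 mm above its underside. Here a toothed ring with a hexagon through-hole, 31.6 mm across flats, turns in the head. How far it is turned is not given: rest it on the cap's hexagon, pressing with 2 to 4 N (more tilts the wrench in the hand), and turn the handle clockwise, up to 60 degrees, until it drops by 15 mm and the head lies on the cap's disc.
- wrench_grip (a point): Middle of the handle, 100 mm from the head's centre along the wrench's -x, 9 mm above the underside. The straight handle is 16 mm wide and 16 mm high (1 to 17 mm above the underside), free to grip from 60 to 190 mm out.
- petri_dish: Shallow glass petri dish, 74 mm across, 14 mm high, origin at its underside centre. A bystander: leave it.
- stopper: Red rubber stopper, 28 mm across, 24 mm high, origin at its underside centre. A bystander: leave it.
- black_dish: Small black evaporating dish, 74 mm across, 28 mm high, origin at its underside centre. A bystander: leave it.
- beaker: Small glass beaker, 50 mm across, 66 mm high, origin at its underside centre. A bystander: leave it.
There are look-alikes about, which are no part of the job. There is more than one size of the wrench; the job needs the larger.

How it is judged (in metres and radians):
On the way, in this order (a step that is already met when the one before it is completed fails the run):
1. the wrench is seated on the cap's hexagon, its ring down to within 5 mm of the disc (z of wrench in the frame of cap_underside between 0.01 and 0.02 m and horizontal distance between wrench and cap_underside below 0.005 m), for 0.1 s.
2. the cap is home (within 0.15 mm, about 0.15 rad) with the wrench still on it (z of cap_underside in the frame of vessel_rim below 0.00015 m and z of wrench in the frame of cap_underside below 0.026 m and horizontal distance between wrench and cap_underside below 0.006 m), for 0.1 s.
At the end, for the whole second after the job is handed in: The cap is home on the vessel (within 0.15 mm of its lowest height); the wrench lies still and flat (right way up, within 0.1 rad) on the worktop, its head more than 110 mm from the fixture's centre and not touching the fixture (z of cap_underside in the frame of vessel_rim below 0.00015 m and height (world z) of wrench between -0.004 and 0.006 m and angle between wrench's own z axis and vertical below 0.1 rad and horizontal distance between wrench and fixture above 0.11 m and linear speed of wrench below 0.02 m/s and contact force between wrench and fixture below 0.1 N).
It fails at once if the vessel is twisted more than 0.12 rad in its collar (angle between the x axis of vessel and the x axis of fixture, either way round above 0.12 rad).
It fails at once if the fingers push on the vessel or its cap with more than 2 N (contact force between the fingers and vessel above 2 N).
It fails at once if a bystander is moved more than 25 mm (distance of any of petri_dish, stopper, black_dish, beaker from where it was at the start of the episode above 0.025 m).
It also fails if it takes over 72 s, if anything falls off the work surface, if the arm or the gripper's body presses on something with over 40 N, if the wrist force passes 120 N, or if a joint passes its speed limit or range.

## Working session

There is one attempt and no reset: what is moved stays moved. The work goes in short steps, Python scripts to look and compute and a tool call to move; the robot and the scene stay as the last step left them, time stands still between calls to the robot, and variables do not carry over. Pictures are saved under pics/ and viewed, about 8 in all and at most 12, crops included, and the job is handed in when it is done.

Besides the shell and the picture viewer there is one more tool, called after "Call:" by a JSON object that holds its "name" and its "arguments". servo_tool: Moves the arm, as the interface text tells. Shift numbers are shares of 0.4 m and turn numbers shares of 2 pi rad, none past 1 either way. Its arguments: {"type":"object","properties":{"linear":{"type":"array","items":{"type":"array","items":{"type":"number","minimum":-1,"maximum":1}}},"angular":{"type":"array","items":{"type":"array","items":{"type":"number","minimum":-1,"maximum":1}}},"jaw":{"type":"number"}},"required":["linear","angular"]}

```bash
ls; mkdir -p pics; cat > h.py <<'E'
import numpy as np, cv2
from station import env, vision, regions_of
def ray(im,px):
    p=np.array([(px[0]-im['cx'])/im['fx'],(px[1]-im['cy'])/im['fy']]);u=p.copy()
    for _ in range(20): u=p/(1+im['k1']*(u@u))
    R=np.array(im['rotation']); return np.array(im['xyz']),R@np.array([u[0],-u[1],-1])
def at(im,px,z):
    o,d=ray(im,px); return o+d*(z-o[2])/d[2]
def proj(im,P):
    c=np.array(im['rotation']).T@(np.array(P)-np.array(im['xyz'])); u=np.array([c[0],-c[1]])/-c[2]
    u=u*(1+im['k1']*(u@u)); return np.array([u[0]*im['fx']+im['cx'],u[1]*im['fy']+im['cy']])
E
python3 - <<'E'
from h import *
print(env.observe())
for c in ['scene','top']:
    im=vision.get_image(c); cv2.imwrite(f'pics/{c}0.png',im['color'][:,:,::-1]); print(c,im['xyz'],np.round(im['rotation'],3).tolist(),im['fx'],im['k1'])
    for n,z in [('fixture',.1),('vessel',.09),('wrench',.018),('petri_dish',.01),('stopper',.02),('black_dish',.02),('beaker',.04)]:
        for r in regions_of(c,n)[:3]: print(n,round(r['conf'],2),r['pixel'],r['mask'].sum(),np.round(at(im,r['pixel'],z),3))
E
```

```text
pics
{'time_s': 0.0, 'q': array([61.55274019, 34.38353089, -0.14501452, 91.68168815,  0.10299232,
       54.02416111, -4.5725742 ]), 'dq': array([-0.08480021, -0.03242171,  0.08333966, -0.00460195,  0.14033535,
        0.11304998,  0.07668128]), 'effort': array([-3.95757588e-04, -7.76461959e+01,  1.56509891e+00, -2.58011377e+01,
        1.23831609e-02,  9.00942920e-03, -1.32080680e-05]), 'tcp_pos': array([ 0.29527452, -0.66161994,  0.23042485]), 'ee_rot': array([[ 9.13154586e-01,  4.07612700e-01, -7.67166540e-04],
       [ 4.07613395e-01, -9.13153591e-01,  1.35594079e-03],
       [-1.47842194e-04, -1.55089091e-03, -9.99998786e-01]]), 'wrist_force': array([ 0.33883878, -0.23054986,  0.20361877]), 'moment': array([ 0.01676747, -0.02141231, -0.03773004]), 'width': 0.08543087373543327}
scene [-0.21227226  0.58178175  0.87160941] [[-0.645, 0.48, -0.594], [-0.764, -0.383, 0.519], [0.022, 0.789, 0.614]] 550.5828156600502 -0.054620250315877375
fixture 0.66 [355.6, 222.9] 2709 [ 0.508 -0.146  0.1  ]
vessel 0.69 [357.2, 210.6] 525 [ 0.552 -0.193  0.09 ]
wrench 0.8 [291.9, 261.0] 371 [ 0.569 -0
[... 499 characters left out ...]
xture 0.59 [377.2, 233.3] 2262 [ 0.57  -0.206  0.1  ]
vessel 0.9 [380.3, 234.6] 376 [ 0.567 -0.215  0.09 ]
vessel 0.27 [250.9, 257.6] 660 [0.516 0.131 0.09 ]
wrench 0.85 [250.0, 259.4] 634 [0.514 0.145 0.018]
wrench 0.69 [303.7, 238.1] 243 [ 0.569 -0.008  0.018]
wrench 0.64 [375.0, 231.6] 2283 [ 0.581 -0.208  0.018]
petri_dish 0.77 [310.1, 187.8] 556 [ 0.712 -0.029  0.01 ]
petri_dish 0.31 [321.7, 290.8] 89 [ 0.42  -0.054  0.01 ]
stopper 0.62 [321.5, 288.4] 84 [ 0.427 -0.054  0.02 ]
black_dish 0.62 [204.7, 299.0] 507 [0.406 0.275 0.02 ]
beaker 0.69 [455.9, 286.2] 305 [ 0.422 -0.424  0.04 ]
beaker 0.48 [203.9, 300.6] 545 [0.403 0.273 0.04 ]
beaker 0.45 [380.7, 230.5] 351 [ 0.582 -0.222  0.04 ]
```

```bash
python3 - <<'E'
import cv2
a=cv2.imread('pics/scene0.png')[180:400,190:480];b=cv2.imread('pics/top0.png')[170:320,190:480]
a=cv2.resize(a,None,fx=2.75,fy=2.75,interpolation=2); cv2.imwrite('pics/s1.png',a[:600,:800])
cv2.imwrite('pics/t1.png',cv2.resize(b,None,fx=2.75,fy=2.75,interpolation=2))
E
```

```text
(no output)
```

View pics/t1.png

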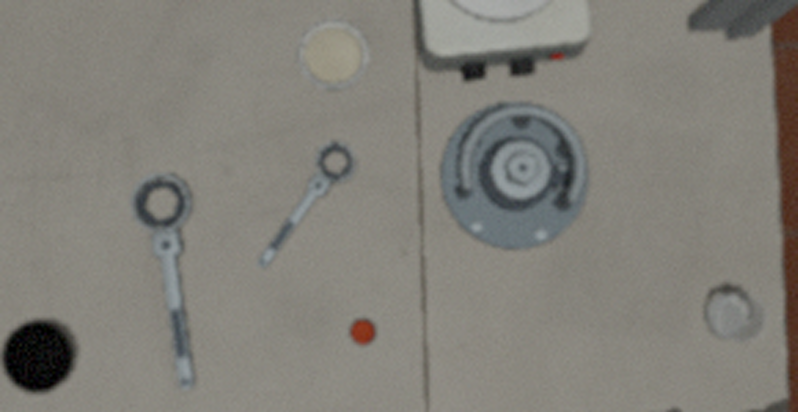

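View pics/s1.png

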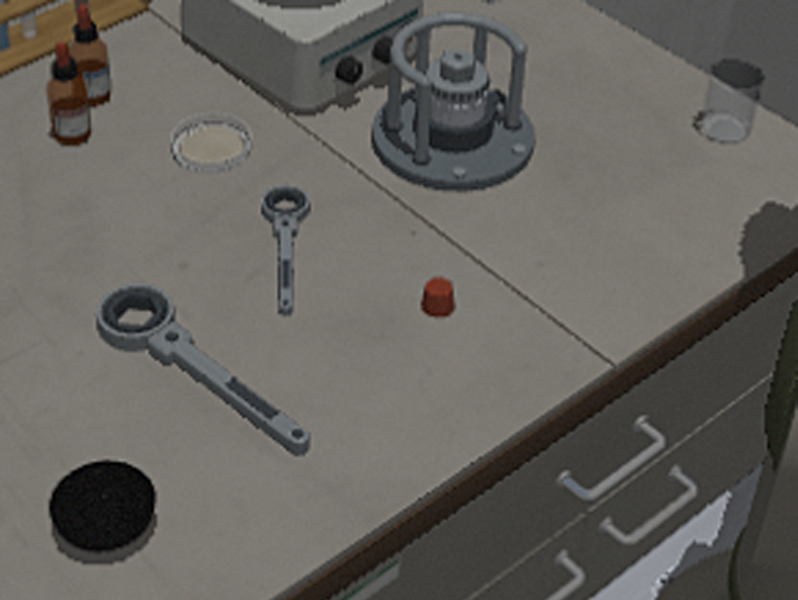

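Top picture, candidates for the wrench: the large one has its head at about (249,243) px and its handle end at (258,310). The small look-alike has its head at (312,228). By the description I choose the large one. The fixture's cap is at (380,231), with its gap opening downward in the picture, towards the robot. Next I rectify close crops of the chosen things.

```bash
cat >> h.py <<'E'
def rect(im,c,z,half=.05,n=400):
    # world-aligned: columns = -y (right), rows = -x (down)
    g=(np.arange(n)+.5)/n*2*half-half
    Y,X=np.meshgrid(c[1]-g,c[0]-g); 
    P=np.stack([X,Y,np.full_like(X,z)],-1)-np.array(im['xyz']); C=P@np.array(im['rotation'])
    u=C[...,0]/-C[...,2]; v=-C[...,1]/-C[...,2]; s=1+im['k1']*(u*u+v*v)
    return cv2.remap(im['color'],(u*s*im['fx']+im['cx']).astype(np.float32),(v*s*im['fy']+im['cy']).astype(np.float32),cv2.INTER_CUBIC)
E
python3 - <<'E'
from h import *
ims={c:vision.get_image(c) for c in ['scene','top']}
t=ims['top']
print(np.round([at(t,(248.9,243.5),.018),at(t,(257.6,310),.017),at(t,(379.8,230.7),.0957),at(t,(377.3,233.3),.014),at(t,(358,239),.106),at(t,(394.7,243.8),.106)],3))
def lab(I,c,h,n=400):
    I=I[:,:,::-1].copy()
    for k in range(-4,5):
        p=int(n/2+k*n/10); cv2.line(I,(p,0),(p,n-1),(0,255,255) if k==0 else (0,140,0),1); cv2.line(I,(0,p),(n-1,p),(0,255,255) if k==0 else (0,140,0),1)
    return I
W=(.555,.15);F=(.57,-.21)
a=np.hstack([cv2.resize(lab(rect(ims[c],W,.018,.05),W,.05),(300,300)) for c in ['top','scene']])
b=np.hstack([cv2.resize(lab(rect(ims[c],F,z,h),F,h),(300,300)) for c,z,h in [('top',.0957,.1),('scene',.0957,.05)]])
cv2.imwrite('pics/r1.png',np.vstack([a,b]))
E
```

```text
[[ 0.559  0.147  0.018]
 [ 0.372  0.127  0.017]
 [ 0.577 -0.214  0.096]
 [ 0.577 -0.214  0.014]
 [ 0.556 -0.155  0.106]
 [ 0.54  -0.251  0.106]]
```

View pics/r1.png

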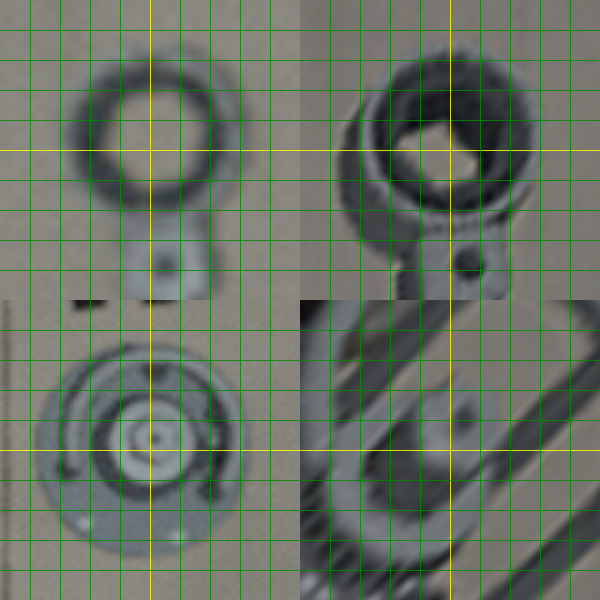

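Rectified crops (10 mm grid in the upper panels): the large wrench's head is at about (0.559, 0.148) with yaw about 6°, and both cameras agree to 3 mm. The cap hexagon is at about (0.577, -0.214). Now I work out the approach moves.

```bash
cat >> h.py <<'E'
from scipy.spatial.transform import Rotation as Ro
def Rd(yaw):
    c,s=np.cos(np.radians(yaw)),np.sin(np.radians(yaw)); return np.array([[c,s,0],[s,-c,0],[0,0,-1.]])
def cmd(p,R,pt,Rt):
    l=R.T@(np.array(pt)-p)/.4; a=Ro.from_matrix(R.T@Rt).as_rotvec()/(2*np.pi); return np.round(l,4).tolist(),np.round(a,4).tolist()
def state():
    s=env.observe(); return s,np.array(s['tcp_pos']),np.array(s['ee_rot'])
E
python3 - <<'E'
from h import *
s,p,R=state()
for pt,y in [((.42,-.42,.25),24),((.58,-.08,.25),12),((.46,.137,.10),6.1),((.46,.137,.003),6.1)]:
    pt=np.array(pt); print(cmd(p,R,pt,Rd(y)),np.linalg.norm(pt-p)); p,R=pt,Rd(y)
E
```

```text
([0.5309, -0.4257, -0.0468], [0.0, 0.0, 0.0002]) 0.27283979008802456
([0.7111, -0.6138, 0.0], [0.0, 0.0, 0.0333]) 0.37576588456111865
([-0.1807, -0.593, 0.375], [0.0, 0.0, 0.0164]) 0.28980855749960177
([0.0, 0.0, 0.2425], [0.0, 0.0, 0.0]) 0.097
```

Call:
{"name": "servo_tool", "arguments": {"linear": [[0.531,-0.426,-0.047],[0.531,-0.426,-0.047],[0.531,-0.426,-0.047],[0.531,-0.426,-0.047],[0.531,-0.426,-0.047],[0.531,-0.426,-0.047],[0.531,-0.426,-0.047]], "angular": [[0,0,0],[0,0,0],[0,0,0],[0,0,0],[0,0,0],[0,0,0],[0,0,0]], "jaw": 1}}

```text
time_s: 1.6
tcp_pos: [0.4227, -0.416, 0.2507]
ee_rot: [[0.911, 0.413, 0.002], [0.413, -0.911, 0.001], [0.002, -0.0, -1.0]]
wrist_force: [0.2, -0.9, 0.1]
width: 0.0855
```

Call:
{"name": "servo_tool", "arguments": {"linear": [[0.711,-0.614,0],[0.711,-0.614,0],[0.711,-0.614,0],[0.711,-0.614,0],[0.711,-0.614,0],[0.711,-0.614,0],[0.711,-0.614,0],[0.711,-0.614,0],[0.711,-0.614,0]], "angular": [[0,0,0.0333],[0,0,0.0333],[0,0,0.0333],[0,0,0.0333],[0,0,0.0333],[0,0,0.0333],[0,0,0.0333],[0,0,0.0333],[0,0,0.0333]]}}

```text
time_s: 2.5
tcp_pos: [0.5815, -0.076, 0.2499]
ee_rot: [[0.977, 0.214, 0.001], [0.214, -0.977, 0.001], [0.001, -0.001, -1.0]]
wrist_force: [-0.3, 0.4, -0.6]
width: 0.0851
```

Call:
{"name": "servo_tool", "arguments": {"linear": [[-0.181,-0.593,0.375],[-0.181,-0.593,0.375],[-0.181,-0.593,0.375],[-0.181,-0.593,0.375],[-0.181,-0.593,0.375],[-0.181,-0.593,0.375],[-0.181,-0.593,0.375],[-0.181,-0.593,0.375]], "angular": [[0,0,0.0164],[0,0,0.0164],[0,0,0.0164],[0,0,0.0164],[0,0,0.0164],[0,0,0.0164],[0,0,0.0164],[0,0,0.0164]]}}

```text
time_s: 3.3
tcp_pos: [0.4594, 0.1362, 0.0998]
ee_rot: [[0.994, 0.108, -0.001], [0.108, -0.994, -0.001], [-0.001, 0.001, -1.0]]
wrist_force: [0.5, -0.2, -0.1]
width: 0.0851
```

Call:
{"name": "servo_tool", "arguments": {"linear": [[0,0,0.2445],[0,0,0.2445],[0,0,0.2445],[0,0,0.2445],[0,0,0.2445]], "angular": [[0,0,0],[0,0,0],[0,0,0],[0,0,0],[0,0,0]]}}

```text
time_s: 3.8
tcp_pos: [0.4617, 0.1367, 0.0046]
ee_rot: [[0.994, 0.105, 0.006], [0.105, -0.994, 0.002], [0.006, -0.001, -1.0]]
wrist_force: [-0.2, -0.8, 0.7]
width: 0.0855
```

Call:
{"name": "servo_tool", "arguments": {"linear": [[0,0,0],[0,0,0],[0,0,0],[0,0,0],[0,0,0],[0,0,0],[0,0,0],[0,0,0],[0,0,0],[0,0,0]], "angular": [[0,0,0],[0,0,0],[0,0,0],[0,0,0],[0,0,0],[0,0,0],[0,0,0],[0,0,0],[0,0,0],[0,0,0]], "jaw": -1}}

```text
time_s: 4.8
tcp_pos: [0.4595, 0.1373, 0.0029]
ee_rot: [[0.994, 0.108, 0.001], [0.108, -0.994, 0.0], [0.001, -0.0, -1.0]]
wrist_force: [-0.5, 0.2, 13.1]
width: 0.0145
```

Call:
{"name": "servo_tool", "arguments": {"linear": [[0,0,-0.1],[0,0,-0.2],[0,0,-0.3],[0,0,-0.4],[0,0,-0.4],[0,0,-0.4],[0,0,-0.4]], "angular": [[0,0,0],[0,0,0],[0,0,0],[0,0,0],[0,0,0],[0,0,0],[0,0,0]]}}

```text
time_s: 5.5
tcp_pos: [0.4583, 0.1369, 0.1611]
ee_rot: [[0.994, 0.108, -0.002], [0.108, -0.994, -0.001], [-0.002, 0.001, -1.0]]
wrist_force: [-0.2, 0.1, -3.0]
width: 0.0143
```

```bash
python3 - <<'E'
from h import *
s,p,R=state(); print(p,s['width'],s['wrist_force'],s['moment'],s['q'])
ims={c:vision.get_image(c) for c in ['scene','top']}
W=p+[.0994,.0108,0]; F=(.577,-.214)
def g(I,n=400):
    I=I[:,:,::-1].copy()
    for k in range(-4,5):
        q=int(n/2+k*n/10); cv2.line(I,(q,0),(q,n-1),(0,255,255) if k==0 else (0,140,0),1); cv2.line(I,(0,q),(n-1,q),(0,255,255) if k==0 else (0,140,0),1)
    return I
a=np.hstack([g(rect(ims['top'],W,p[2]+.017,.05)),g(rect(ims['scene'],W,p[2]+.017,.05))])
cv2.imwrite('pics/r2.png',np.vstack([a,np.hstack([g(rect(ims['top'],F,.106,.08)),g(rect(ims['scene'],F,.106,.08))])])[:, :][::1,::1])
I=cv2.imread('pics/r2.png'); cv2.imwrite('pics/r2.png',cv2.resize(I,(600,600)))
E
```

```text
[0.45828786 0.13689106 0.16107241] 0.01434769802972074 [-0.18236318  0.14764287 -2.95399558] [ 0.00828568  0.03307236 -0.01116336] [ -23.87710028   23.90710738    0.60250793  127.25252805   -0.50925217
   28.97454293 -106.70369443]
```

View pics/r2.png

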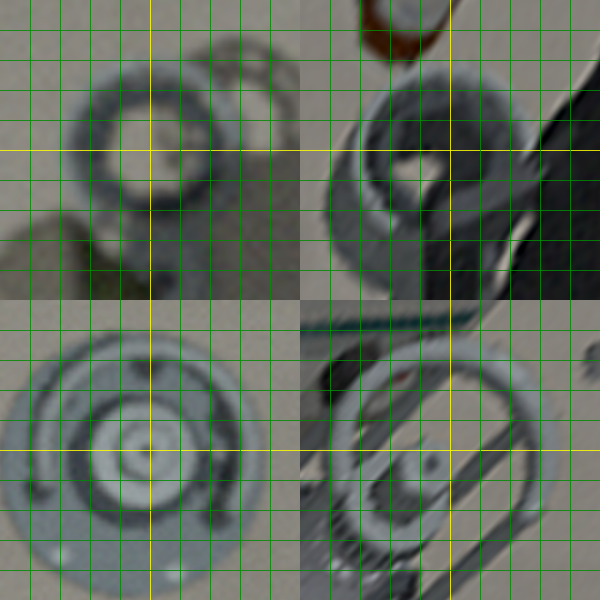

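The wrench is held, with a wrist weight of 3 N and the head about 100.5 mm ahead of the TCP. From the foot, cap and rail the fixture axis is about (0.578, -0.213), and the gap direction is about 172°, so yaw about -8°.

```bash
python3 - <<'E'
from h import *
A=np.array([.578,-.213])
def tcp(y,z,r=.1005): return np.array([A[0]-r*np.cos(np.radians(y)),A[1]-r*np.sin(np.radians(y)),z])
p,R=np.array([.4583,.1369,.161]),Rd(6.15)
for pt,y in [((.50,.0,.16),15),(tcp(22,.16),22),(tcp(22,.118),22)]:
    pt=np.array(pt); print(cmd(p,R,pt,Rd(y)),np.linalg.norm(pt-p)); p,R=pt,Rd(y)
E
```

```text
([0.067, 0.3514, 0.0025], [0.0, 0.0, -0.0246]) 0.14311359124835069
([-0.1988, 0.5954, 0.0], [0.0, 0.0, -0.0194]) 0.2511073348431251
([0.0, 0.0, 0.105], [0.0, 0.0, 0.0]) 0.04200000000000001
```

Call:
{"name": "servo_tool", "arguments": {"linear": [[0.017,0.088,0],[0.034,0.176,0],[0.05,0.264,0],[0.067,0.351,0],[0.067,0.351,0]], "angular": [[0,0,-0.0062],[0,0,-0.0123],[0,0,-0.0185],[0,0,-0.0246],[0,0,-0.0246]]}}

```text
time_s: 6.1
tcp_pos: [0.5013, -0.0049, 0.1609]
ee_rot: [[0.967, 0.253, -0.002], [0.253, -0.967, -0.002], [-0.002, 0.002, -1.0]]
wrist_force: [0.3, -0.1, -3.9]
width: 0.0143
```

Call:
{"name": "servo_tool", "arguments": {"linear": [[-0.033,0.1,0],[-0.066,0.2,0],[-0.1,0.3,0],[-0.133,0.4,0],[-0.166,0.5,0],[-0.199,0.595,0],[-0.199,0.595,0],[-0.199,0.595,0]], "angular": [[0,0,-0.0033],[0,0,-0.0065],[0,0,-0.0097],[0,0,-0.013],[0,0,-0.0162],[0,0,-0.0194],[0,0,-0.0194],[0,0,-0.0194]]}}

```text
time_s: 6.9
tcp_pos: [0.4849, -0.2504, 0.1609]
ee_rot: [[0.928, 0.372, -0.002], [0.372, -0.928, 0.001], [-0.002, -0.002, -1.0]]
wrist_force: [0.6, 0.9, -3.3]
width: 0.0144
```

Call:
{"name": "servo_tool", "arguments": {"linear": [[0,0,0.03],[0,0,0.06],[0,0,0.09],[0,0,0.105],[0,0,0.105],[0,0,0.105],[0,0,0.105]], "angular": [[0,0,0],[0,0,0],[0,0,0],[0,0,0],[0,0,0],[0,0,0],[0,0,0]]}}

```text
time_s: 7.6
tcp_pos: [0.486, -0.2501, 0.1206]
ee_rot: [[0.927, 0.375, 0.001], [0.375, -0.927, -0.0], [0.0, 0.001, -1.0]]
wrist_force: [-0.8, 0.1, -3.7]
width: 0.0139
```

```bash
python3 - <<'E'
from h import *
s,p,R=state(); print(p,R[:,0],s['wrist_force'],s['moment'],s['q'])
ims={c:vision.get_image(c) for c in ['scene','top']}
W=p+.1005*R[:,0]
def g(I,n=400):
    I=I[:,:,::-1].copy()
    for k in range(-4,5):
        q=int(n/2+k*n/10); cv2.line(I,(q,0),(q,n-1),(0,255,255) if k==0 else (0,140,0),1); cv2.line(I,(0,q),(n-1,q),(0,255,255) if k==0 else (0,140,0),1)
    return I
print(W)
# top: plane of head top; top: plane of hexagon top; scene likewise
I=np.vstack([np.hstack([g(rect(ims[c],W,z,.05)) for c in ['top','scene']]) for z in [p[2]+.015,.0957]])
cv2.imwrite('pics/r3.png',cv2.resize(I,(600,600)))
E
```

```text
[ 0.48600499 -0.25012504  0.12063412] [9.27160416e-01 3.74664291e-01 4.81177208e-04] [-0.80935464  0.14056333 -3.71154766] [-0.00953439  0.11261958 -0.03706477] [ 25.06935391  31.20728839  -5.40156949 120.43910532   5.86407761
  28.55209658 -52.70375033]
[ 0.57918461 -0.21247128  0.12068248]
```

View pics/r3.png

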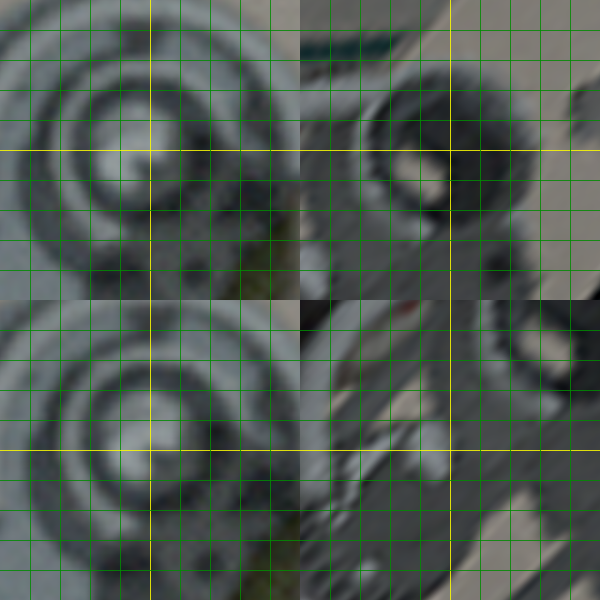

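Call:
{"name": "servo_tool", "arguments": {"linear": [[0.002,0.005,0.02],[0.002,0.005,0.035],[0.002,0.005,0.045],[0.002,0.005,0.045],[0.002,0.005,0.045],[0.002,0.005,0.045]], "angular": [[0,0,0],[0,0,0],[0,0,0],[0,0,0],[0,0,0],[0,0,0]]}}

```text
time_s: 8.3
tcp_pos: [0.4873, -0.2516, 0.1023]
ee_rot: [[0.927, 0.375, 0.0], [0.375, -0.927, -0.0], [0.0, 0.0, -1.0]]
wrist_force: [-1.0, -0.3, -3.1]
width: 0.0141
```

Call:
{"name": "servo_tool", "arguments": {"linear": [[0,0,0.003],[0,0,0.005],[0,0,0.005],[0,0,0.005]], "angular": [[0,0,0],[0,0,0],[0,0,0],[0,0,0]]}}

```text
time_s: 8.7
tcp_pos: [0.4872, -0.2516, 0.1003]
ee_rot: [[0.927, 0.375, -0.0], [0.375, -0.927, -0.0], [-0.0, 0.0, -1.0]]
wrist_force: [1.1, -0.3, -3.7]
width: 0.0145
```

Call:
{"name": "servo_tool", "arguments": {"linear": [[0,0,0.0025],[0,0,0.005],[0,0,0.005]], "angular": [[0,0,0],[0,0,0],[0,0,0]]}}

```text
time_s: 9.0
tcp_pos: [0.4872, -0.2516, 0.0982]
ee_rot: [[0.927, 0.375, -0.0], [0.375, -0.927, 0.0], [-0.0, -0.0, -1.0]]
wrist_force: [0.3, 0.2, -2.7]
width: 0.0144
```

Call:
{"name": "servo_tool", "arguments": {"linear": [[0,0,0.0025],[0,0,0.0025],[0,0,0.0025]], "angular": [[0,0,0],[0,0,0],[0,0,0]]}}

```text
time_s: 9.3
tcp_pos: [0.4873, -0.2517, 0.0973]
ee_rot: [[0.927, 0.375, 0.0], [0.375, -0.927, -0.0], [0.0, 0.0, -1.0]]
wrist_force: [-0.5, -0.2, -1.8]
width: 0.0143
```

Call:
{"name": "servo_tool", "arguments": {"linear": [[0,0,0.0025],[0,0,0.0025],[0,0,0.0025]], "angular": [[0,0,0],[0,0,0],[0,0,0]]}}

```text
time_s: 9.6
tcp_pos: [0.4873, -0.2517, 0.0964]
ee_rot: [[0.927, 0.375, 0.0], [0.375, -0.927, -0.0], [0.0, 0.0, -1.0]]
wrist_force: [-1.2, 0.5, -0.6]
width: 0.0143
```

Call:
{"name": "servo_tool", "arguments": {"linear": [[0.0006,-0.0175,0.001],[0.0024,-0.035,0.001],[0.0055,-0.0522,0.001],[0.0055,-0.0522,0.001]], "angular": [[0,0,0.0111],[0,0,0.0222],[0,0,0.0333],[0,0,0.0333]]}}

```text
time_s: 10.0
tcp_pos: [0.4818, -0.2311, 0.0962]
ee_rot: [[0.985, 0.173, 0.001], [0.173, -0.985, -0.0], [0.001, 0.001, -1.0]]
wrist_force: [-0.2, -0.2, 1.4]
width: 0.0143
```

Call:
{"name": "servo_tool", "arguments": {"linear": [[0.0006,-0.0175,0],[0.0024,-0.035,0],[0.0055,-0.0522,0],[0.0055,-0.0522,0]], "angular": [[0,0,0.0111],[0,0,0.0222],[0,0,0.0333],[0,0,0.0333]]}}

```text
time_s: 10.4
tcp_pos: [0.4807, -0.2104, 0.0961]
ee_rot: [[0.999, -0.033, 0.001], [-0.033, -0.999, -0.001], [0.001, 0.001, -1.0]]
wrist_force: [-0.6, -2.2, 2.9]
width: 0.0143
```

Call:
{"name": "servo_tool", "arguments": {"linear": [[0.0006,-0.0175,-0.003],[0.0024,-0.035,-0.003],[0.0055,-0.0522,-0.003],[0.0055,-0.0522,-0.003]], "angular": [[0,0,0.0111],[0,0,0.0222],[0,0,0.0333],[0,0,0.0333]]}}

```text
time_s: 10.8
tcp_pos: [0.4831, -0.1893, 0.0969]
ee_rot: [[0.971, -0.238, -0.0], [-0.238, -0.971, 0.0], [-0.0, -0.0, -1.0]]
wrist_force: [-0.5, 0.1, -1.0]
width: 0.0145
```

```bash
python3 - <<'E'
from h import *
s,p,R=state(); print(p,np.degrees(np.arctan2(R[1,0],R[0,0])),s['wrist_force'],s['moment'],s['q'])
ims={c:vision.get_image(c) for c in ['scene','top']}
S=[cv2.resize(ims['scene']['color'][170:260,310:420,::-1],(440,360),interpolation=2),cv2.resize(ims['top']['color'][195:270,335:425,::-1],(360,300),interpolation=2)]
S[1]=cv2.copyMakeBorder(S[1],0,60,0,0,cv2.BORDER_CONSTANT); cv2.imwrite('pics/r4.png',np.hstack(S))
E
```

```text
[ 0.48312691 -0.18929506  0.09694925] -13.7812835283496 [-0.46905438  0.11491854 -1.00218529] [-0.12798891 -0.14353849 -0.01122503] [ 11.42433932  32.31870914   5.29792412 125.25797849  -7.35209473
  22.71786699 -81.08806493]
```

View pics/r4.png

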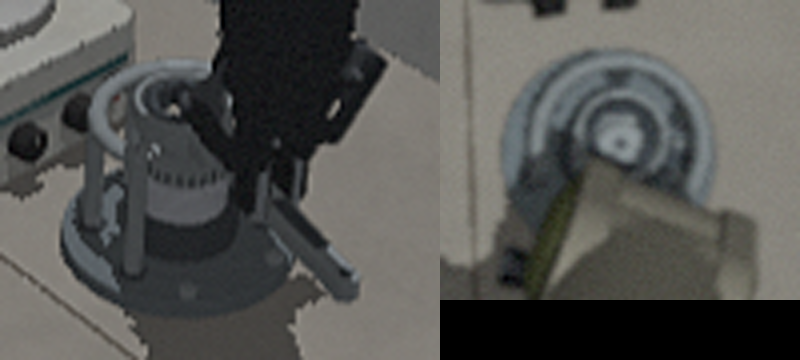

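The view shows the head over the cap, well centred, with ring and hexagon both at about (620,138) in the crop. It has not dropped yet, so I keep turning.

Call:
{"name": "servo_tool", "arguments": {"linear": [[0.0006,-0.0175,0],[0.0024,-0.035,0],[0.0024,-0.035,0]], "angular": [[0,0,0.0111],[0,0,0.0222],[0,0,0.0222]]}}

```text
time_s: 11.2
tcp_pos: [0.4873, -0.1761, 0.0969]
ee_rot: [[0.928, -0.372, -0.0], [-0.372, -0.928, 0.0], [-0.0, -0.0, -1.0]]
wrist_force: [-0.0, 0.9, -0.0]
width: 0.0143
```

Call:
{"name": "servo_tool", "arguments": {"linear": [[0.0006,-0.0175,0],[0.0024,-0.035,0],[0.0024,-0.035,0]], "angular": [[0,0,0.0111],[0,0,0.0222],[0,0,0.0222]]}}

```text
time_s: 11.5
tcp_pos: [0.4928, -0.1634, 0.0967]
ee_rot: [[0.868, -0.496, -0.002], [-0.496, -0.868, 0.0], [-0.002, 0.0, -1.0]]
wrist_force: [-1.9, -0.7, -2.0]
width: 0.014
```

Call:
{"name": "servo_tool", "arguments": {"linear": [[0.0006,-0.0175,0],[0.0024,-0.035,0],[0.0024,-0.035,0]], "angular": [[0,0,0.0111],[0,0,0.0222],[0,0,0.0222]]}}

```text
time_s: 11.8
tcp_pos: [0.5004, -0.1518, 0.0967]
ee_rot: [[0.791, -0.612, -0.002], [-0.612, -0.791, 0.0], [-0.002, 0.001, -1.0]]
wrist_force: [-2.4, 0.3, -2.1]
width: 0.0145
```

Call:
{"name": "servo_tool", "arguments": {"linear": [[0,0,0.004],[0,0,0.004],[0,0,0.004]], "angular": [[0,0,0],[0,0,0],[0,0,0]]}}

```text
time_s: 12.1
tcp_pos: [0.5004, -0.1521, 0.0955]
ee_rot: [[0.79, -0.614, -0.001], [-0.614, -0.79, 0.001], [-0.001, 0.0, -1.0]]
wrist_force: [-4.7, 2.7, 2.3]
width: 0.0144
```

```bash
python3 - <<'E'
from h import *
s,p,R=state(); print(p,np.degrees(np.arctan2(R[1,0],R[0,0])),s['wrist_force'],s['moment'],p+.1005*R[:,0])
E
```

```text
[ 0.50042387 -0.15214489  0.09545663] -37.84900858639313 [-4.72307795  2.72796768  2.28694184] [ 0.49688423  0.6523163  -0.01888297] [ 0.57978169 -0.21380991  0.0953526 ]
```

Call:
{"name": "servo_tool", "arguments": {"linear": [[-0.0025,0,-0.003],[-0.005,0,-0.003],[-0.005,0,-0.003]], "angular": [[0,0,0],[0,0,0],[0,0,0]]}}

```text
time_s: 12.4
tcp_pos: [0.5, -0.1513, 0.0967]
ee_rot: [[0.789, -0.615, 0.001], [-0.615, -0.789, -0.001], [0.001, -0.0, -1.0]]
wrist_force: [-0.1, -0.6, -3.2]
width: 0.0142
```

Call:
{"name": "servo_tool", "arguments": {"linear": [[0,0,0.003],[0,0,0.003],[0,0,0.003]], "angular": [[0,0,0],[0,0,0],[0,0,0]]}}

```text
time_s: 12.7
tcp_pos: [0.4998, -0.1511, 0.0955]
ee_rot: [[0.789, -0.615, 0.0], [-0.615, -0.789, -0.0], [0.001, -0.0, -1.0]]
wrist_force: [0.3, -0.1, 0.0]
width: 0.0139
```

```bash
python3 - <<'E'
from h import *
s,p,R=state(); print(p,np.degrees(np.arctan2(R[1,0],R[0,0])),R.T@s['wrist_force'],R.T@s['moment'],p+.1005*R[:,0])
E
```

```text
[ 0.4997984  -0.15105734  0.09551503] -37.94234561230289 [ 0.27866699 -0.06498481 -0.00593256] [-0.15524886 -0.00047813  0.04099397] [ 0.57905569 -0.21285159  0.09557268]
```

Call:
{"name": "servo_tool", "arguments": {"linear": [[0.0006,-0.0175,0.001],[0.0024,-0.035,0.001],[0.0055,-0.0522,0.001],[0.0055,-0.0522,0.001]], "angular": [[0,0,0.0111],[0,0,0.0222],[0,0,0.0333],[0,0,0.0333]]}}

```text
time_s: 13.1
tcp_pos: [0.5139, -0.1352, 0.0948]
ee_rot: [[0.643, -0.766, -0.001], [-0.766, -0.643, 0.0], [-0.001, 0.001, -1.0]]
wrist_force: [-4.1, -1.4, -0.2]
width: 0.0144
```

```bash
python3 - <<'E'
from h import *
s,p,R=state(); print(p,np.degrees(np.arctan2(R[1,0],R[0,0])),R.T@s['wrist_force'],R.T@s['moment'],p+.1005*R[:,0],s['q'])
E
```

```text
[ 0.51390889 -0.13517626  0.09482997] -49.96346180456785 [-1.58209996  4.04987356  0.23161326] [-0.71019528 -0.23572771  0.28008013] [ 0.57855811 -0.21212249  0.09474979] [  -2.29904902   33.97230116   15.88290199  124.16357966  -21.62796003
   24.49480091 -109.13571596]
```

Call:
{"name": "servo_tool", "arguments": {"linear": [[0,0.004,0.004],[0,0.004,0.008],[0,0.004,0.008]], "angular": [[0,0,0],[0,0,0],[0,0,0]]}}

```text
time_s: 13.4
tcp_pos: [0.5127, -0.1362, 0.0919]
ee_rot: [[0.645, -0.764, -0.0], [-0.764, -0.645, 0.001], [-0.001, -0.001, -1.0]]
wrist_force: [-2.8, 5.0, 4.1]
width: 0.0141
```

```bash
cat > st.py <<'E'
from h import *
s,p,R=state(); f=R.T@s['wrist_force'];m=R.T@s['moment']
print(s['time_s'],p.round(4),'yaw',np.degrees(np.arctan2(R[1,0],R[0,0])).round(2),'f',f.round(2),'m',m.round(2),'head',(p+.1005*R[:,0]).round(4),'q7',s['q'][6].round(1),'T',(m[2]-.1005*f[1]).round(2),(-m[2]-.1005*f[1]).round(2))
E
python3 st.py
```

```text
13.4 [ 0.5127 -0.1362  0.0919] yaw -49.81 f [-5.63 -1.1  -4.09] m [ 0.16 -0.57 -0.06] head [ 0.5776 -0.213   0.0918] q7 -108.7 T 0.05 0.17
```

Call:
{"name": "servo_tool", "arguments": {"linear": [[-0.003,0,-0.003],[-0.003,0,-0.003],[-0.003,0,-0.003]], "angular": [[0,0,0],[0,0,0],[0,0,0]]}}

```text
time_s: 13.7
tcp_pos: [0.5124, -0.136, 0.0931]
ee_rot: [[0.644, -0.765, 0.001], [-0.765, -0.644, -0.0], [0.001, -0.0, -1.0]]
wrist_force: [-0.2, 1.5, 0.4]
width: 0.0146
```

```bash
python3 st.py
```

```text
13.7 [ 0.5124 -0.136   0.0931] yaw -49.91 f [-1.33 -0.8  -0.35] m [ 0.3  -0.18 -0.17] head [ 0.5772 -0.2129  0.0932] q7 -108.9 T -0.09 0.25
```

Call:
{"name": "servo_tool", "arguments": {"linear": [[0.0006,0.0175,0],[0.0024,0.035,0],[0.0055,0.0522,0],[0.0097,0.0693,0],[0.0152,0.0859,0],[0.0217,0.1022,0],[0.0337,0.1256,0],[0.048,0.1477,0],[0.048,0.1477,0],[0.048,0.1477,0]], "angular": [[0,0,-0.0111],[0,0,-0.0222],[0,0,-0.0333],[0,0,-0.0444],[0,0,-0.0556],[0,0,-0.0667],[0,0,-0.0833],[0,0,-0.1],[0,0,-0.1],[0,0,-0.1]]}}

```text
time_s: 14.7
tcp_pos: [0.4794, -0.1887, 0.0929]
ee_rot: [[0.97, -0.244, 0.0], [-0.244, -0.97, 0.0], [0.0, -0.0, -1.0]]
wrist_force: [0.9, -1.5, -3.4]
width: 0.0141
```

```bash
python3 st.py
```

```text
14.7 [ 0.4794 -0.1887  0.0929] yaw -14.15 f [1.25 1.2  3.38] m [-0.19  0.12  0.06] head [ 0.5768 -0.2133  0.0929] q7 -81.3 T -0.06 -0.18
```

Call:
{"name": "servo_tool", "arguments": {"linear": [[0.0006,-0.0175,0],[0.0024,-0.035,0],[0.0055,-0.0522,0],[0.0055,-0.0522,0]], "angular": [[0,0,0.0111],[0,0,0.0222],[0,0,0.0333],[0,0,0.0333]]}}

```text
time_s: 15.1
tcp_pos: [0.4869, -0.1679, 0.0929]
ee_rot: [[0.898, -0.439, -0.0], [-0.439, -0.898, -0.0], [-0.0, 0.0, -1.0]]
wrist_force: [-0.6, -1.6, -2.8]
width: 0.0144
```

```bash
python3 st.py
```

```text
15.1 [ 0.4869 -0.1679  0.0929] yaw -26.05 f [0.12 1.68 2.81] m [-0.52  0.16  0.21] head [ 0.5771 -0.212   0.0929] q7 -90.6 T 0.05 -0.38
```

Call:
{"name": "servo_tool", "arguments": {"linear": [[0,0.006,0.005],[0,0.006,0.01],[0,0.006,0.01]], "angular": [[0,0,0],[0,0,0],[0,0,0]]}}

```text
time_s: 15.4
tcp_pos: [0.4857, -0.1708, 0.0889]
ee_rot: [[0.9, -0.436, 0.0], [-0.436, -0.9, 0.0], [0.0, -0.0, -1.0]]
wrist_force: [2.2, 2.2, -2.3]
width: 0.0144
```

```bash
python3 st.py
```

```text
15.4 [ 0.4857 -0.1708  0.0889] yaw -25.85 f [ 0.98 -2.97  2.26] m [ 0.65  0.3  -0.32] head [ 0.5762 -0.2146  0.0889] q7 -90.1 T -0.03 0.62
```

Call:
{"name": "servo_tool", "arguments": {"linear": [[0,-0.005,0.005],[0,-0.005,0.01],[0,-0.005,0.01]], "angular": [[0,0,0],[0,0,0],[0,0,0]]}}

```text
time_s: 15.7
tcp_pos: [0.486, -0.1695, 0.0847]
ee_rot: [[0.899, -0.437, -0.0], [-0.437, -0.899, -0.0], [-0.0, 0.0, -1.0]]
wrist_force: [0.6, 0.1, -3.4]
width: 0.0144
```

```bash
python3 st.py
```

```text
15.7 [ 0.486  -0.1695  0.0847] yaw -25.94 f [ 0.52 -0.31  3.42] m [ 0.08  0.13 -0.07] head [ 0.5764 -0.2134  0.0847] q7 -90.2 T -0.04 0.1
```

Dropping freely. Continuing down in small steps.

Call:
{"name": "servo_tool", "arguments": {"linear": [[0,0,0.005],[0,0,0.0075],[0,0,0.0075]], "angular": [[0,0,0],[0,0,0],[0,0,0]]}}

```text
time_s: 16.0
tcp_pos: [0.4861, -0.1694, 0.0819]
ee_rot: [[0.899, -0.437, -0.0], [-0.437, -0.899, -0.0], [-0.0, 0.0, -1.0]]
wrist_force: [0.9, 0.7, -3.9]
width: 0.0143
```

Call:
{"name": "servo_tool", "arguments": {"linear": [[0,0,0.0025],[0,0,0.004],[0,0,0.004]], "angular": [[0,0,0],[0,0,0],[0,0,0]]}}

```text
time_s: 16.3
tcp_pos: [0.4862, -0.1692, 0.0804]
ee_rot: [[0.899, -0.437, -0.0], [-0.437, -0.899, -0.0], [-0.0, 0.0, -1.0]]
wrist_force: [0.2, -2.0, -3.2]
width: 0.0143
```

```bash
python3 st.py
```

```text
16.3 [ 0.4862 -0.1692  0.0804] yaw -25.92 f [1.01 1.73 3.19] m [-0.    0.16  0.01] head [ 0.5766 -0.2131  0.0804] q7 -90.1 T -0.17 -0.18
```

Call:
{"name": "servo_tool", "arguments": {"linear": [[0,0,0.004],[0,0,0.004],[0,0,0.004]], "angular": [[0,0,0],[0,0,0],[0,0,0]]}}

```text
time_s: 16.6
tcp_pos: [0.4862, -0.1692, 0.0789]
ee_rot: [[0.899, -0.437, -0.0], [-0.437, -0.899, -0.0], [-0.0, 0.0, -1.0]]
wrist_force: [0.8, 0.3, -1.1]
width: 0.0144
```

Call:
{"name": "servo_tool", "arguments": {"linear": [[0,0,0.004],[0,0,0.004],[0,0,0.004]], "angular": [[0,0,0],[0,0,0],[0,0,0]]}}

```text
time_s: 16.9
tcp_pos: [0.4862, -0.1692, 0.0774]
ee_rot: [[0.899, -0.437, 0.0], [-0.437, -0.899, 0.0], [0.0, -0.0, -1.0]]
wrist_force: [-1.3, 0.3, 3.4]
width: 0.0144
```

```bash
python3 st.py
```

```text
16.9 [ 0.4862 -0.1692  0.0774] yaw -25.91 f [-1.33  0.33 -3.41] m [-0.06  0.11 -0.03] head [ 0.5766 -0.2131  0.0774] q7 -90.0 T -0.06 -0.0
```

Call:
{"name": "servo_tool", "arguments": {"linear": [[0.0006,-0.0175,-0.001],[0.0024,-0.035,-0.001],[0.0055,-0.0522,-0.001],[0.0097,-0.0693,-0.001],[0.0152,-0.0859,-0.001],[0.0152,-0.0859,-0.001]], "angular": [[0,0,0.0111],[0,0,0.0222],[0,0,0.0333],[0,0,0.0444],[0,0,0.0556],[0,0,0.0556]]}}

```text
time_s: 17.5
tcp_pos: [0.5071, -0.1405, 0.0777]
ee_rot: [[0.696, -0.718, 0.0], [-0.718, -0.696, -0.0], [0.0, 0.0, -1.0]]
wrist_force: [-0.6, 0.1, 2.6]
width: 0.0143
```

```bash
python3 st.py
```

```text
17.5 [ 0.5071 -0.1405  0.0777] yaw -45.92 f [-0.52  0.34 -2.6 ] m [-0.21  0.14 -0.06] head [ 0.577  -0.2127  0.0777] q7 -104.9 T -0.1 0.03
```

Call:
{"name": "servo_tool", "arguments": {"linear": [[0.0014,0.0263,-0.002],[0.0055,0.0522,-0.002],[0.0123,0.0776,-0.002],[0.0217,0.1022,-0.002],[0.0337,0.1256,-0.002],[0.048,0.1477,-0.002],[0.0645,0.1681,-0.002],[0.0831,0.1867,-0.002],[0.1036,0.2033,-0.002],[0.1256,0.2176,-0.002],[0.1491,0.2295,-0.002],[0.1736,0.239,-0.002],[0.199,0.2458,-0.002],[0.2076,0.2474,-0.002],[0.2076,0.2474,-0.002]], "angular": [[0,0,-0.0167],[0,0,-0.0333],[0,0,-0.05],[0,0,-0.0667],[0,0,-0.0833],[0,0,-0.1],[0,0,-0.1167],[0,0,-0.1333],[0,0,-0.15],[0,0,-0.1667],[0,0,-0.1833],[0,0,-0.2],[0,0,-0.2167],[0,0,-0.2222],[0,0,-0.2222]]}}

```text
time_s: 19.0
tcp_pos: [0.4936, -0.2704, 0.0785]
ee_rot: [[0.829, 0.559, 0.001], [0.559, -0.829, -0.0], [0.001, 0.001, -1.0]]
wrist_force: [1.0, -3.2, 0.7]
width: 0.0145
```

```bash
python3 st.py
```

```text
19.0 [ 0.4936 -0.2704  0.0785] yaw 33.97 f [-0.96  3.17 -0.74] m [-0.87  0.06  0.35] head [ 0.577  -0.2142  0.0786] q7 -45.2 T 0.03 -0.67
```

Call:
{"name": "servo_tool", "arguments": {"linear": [[0.0014,-0.0253,0],[0.0055,-0.051,0],[0.0123,-0.076,0],[0.0217,-0.101,0],[0.0337,-0.124,0],[0.048,-0.1465,0],[0.048,-0.1465,0]], "angular": [[0,0,0.0167],[0,0,0.0333],[0,0,0.05],[0,0,0.0667],[0,0,0.0833],[0,0,0.1],[0,0,0.1]]}}

```text
time_s: 19.7
tcp_pos: [0.4766, -0.2094, 0.0786]
ee_rot: [[0.999, -0.036, 0.0], [-0.036, -0.999, -0.001], [0.0, 0.001, -1.0]]
wrist_force: [1.5, -5.9, -0.5]
width: 0.0142
```

```bash
python3 st.py
```

```text
19.7 [ 0.4766 -0.2094  0.0786] yaw -2.06 f [1.74 5.83 0.54] m [-1.12  0.41  0.24] head [ 0.577  -0.213   0.0787] q7 -72.5 T -0.35 -0.82
```

Call:
{"name": "servo_tool", "arguments": {"linear": [[0.0014,-0.0263,0],[0.0055,-0.0522,0],[0.0123,-0.0776,0],[0.0217,-0.1022,0],[0.0337,-0.1256,0],[0.048,-0.1477,0.0005],[0.0645,-0.1681,0.001],[0.0645,-0.1681,0.001]], "angular": [[0,0,0.0167],[0,0,0.0333],[0,0,0.05],[0,0,0.0667],[0,0,0.0833],[0,0,0.1],[0,0,0.1167],[0,0,0.1167]]}}

```text
time_s: 20.5
tcp_pos: [0.5047, -0.1431, 0.0778]
ee_rot: [[0.721, -0.693, -0.001], [-0.693, -0.721, -0.0], [-0.0, 0.001, -1.0]]
wrist_force: [-0.0, -2.9, -1.1]
width: 0.0145
```

```bash
python3 st.py
```

```text
20.5 [ 0.5047 -0.1431  0.0778] yaw -43.86 f [2.03 2.13 1.09] m [-0.25  0.5  -0.07] head [ 0.5771 -0.2127  0.0778] q7 -103.6 T -0.28 -0.15
```

Call:
{"name": "servo_tool", "arguments": {"linear": [[0.0014,0.0263,0],[0.0055,0.0522,0],[0.0123,0.0776,0],[0.0217,0.1022,0],[0.0337,0.1256,0],[0.048,0.1477,0],[0.0645,0.1681,0],[0.0831,0.1867,0],[0.1036,0.2033,0],[0.1256,0.2176,0],[0.1491,0.2295,0],[0.1736,0.239,0],[0.199,0.2458,0],[0.199,0.2458,0]], "angular": [[0,0,-0.0167],[0,0,-0.0333],[0,0,-0.05],[0,0,-0.0667],[0,0,-0.0833],[0,0,-0.1],[0,0,-0.1167],[0,0,-0.1333],[0,0,-0.15],[0,0,-0.1667],[0,0,-0.1833],[0,0,-0.2],[0,0,-0.2167],[0,0,-0.2167]]}}

```text
time_s: 21.9
tcp_pos: [0.4942, -0.2714, 0.0781]
ee_rot: [[0.825, 0.565, 0.002], [0.565, -0.825, -0.0], [0.001, 0.001, -1.0]]
wrist_force: [2.9, 0.1, -1.9]
width: 0.0143
```

```bash
python3 st.py
```

```text
21.9 [ 0.4942 -0.2714  0.0781] yaw 34.4 f [2.47 1.51 1.91] m [-0.39  0.6   0.18] head [ 0.5771 -0.2146  0.0783] q7 -45.0 T 0.03 -0.33
```

Call:
{"name": "servo_tool", "arguments": {"linear": [[0.0014,-0.0263,0],[0.0055,-0.0522,0],[0.0123,-0.0776,0],[0.0217,-0.1022,0],[0.0337,-0.1256,0],[0.0337,-0.1256,0]], "angular": [[0,0,0.0167],[0,0,0.0333],[0,0,0.05],[0,0,0.0667],[0,0,0.0833],[0,0,0.0833]]}}

```text
time_s: 22.5
tcp_pos: [0.4767, -0.2205, 0.0783]
ee_rot: [[0.997, 0.071, 0.001], [0.071, -0.997, -0.001], [0.001, 0.001, -1.0]]
wrist_force: [3.4, -4.6, -2.8]
width: 0.0143
```

```bash
python3 st.py
```

```text
22.5 [ 0.4767 -0.2205  0.0783] yaw 4.1 f [3.02 4.86 2.79] m [-1.08  0.56  0.25] head [ 0.5769 -0.2133  0.0783] q7 -68.1 T -0.24 -0.73
```

Call:
{"name": "servo_tool", "arguments": {"linear": [[0.001,-0.011,0],[0.002,-0.0219,0],[0.002,-0.0219,0]], "angular": [[0,0,0.0069],[0,0,0.0139],[0,0,0.0139]]}}

```text
time_s: 22.8
tcp_pos: [0.4765, -0.2123, 0.0781]
ee_rot: [[1.0, -0.014, -0.0], [-0.014, -1.0, -0.001], [-0.0, 0.001, -1.0]]
wrist_force: [1.8, -3.7, -1.9]
width: 0.0142
```

```bash
python3 st.py
```

```text
22.8 [ 0.4765 -0.2123  0.0781] yaw -0.78 f [1.9  3.67 1.92] m [-0.88  0.44  0.04] head [ 0.577  -0.2137  0.0781] q7 -71.8 T -0.33 -0.41
```

Call:
{"name": "servo_tool", "arguments": {"linear": [[0.0005,-0.011,0],[0.001,-0.0219,0],[0.001,-0.0219,0]], "angular": [[0,0,0.0069],[0,0,0.0139],[0,0,0.0139]]}}

```text
time_s: 23.1
tcp_pos: [0.477, -0.2035, 0.0781]
ee_rot: [[0.995, -0.101, -0.0], [-0.101, -0.995, -0.0], [-0.0, 0.0, -1.0]]
wrist_force: [1.9, -4.7, -1.6]
width: 0.0143
```

```bash
python3 st.py
```

```text
23.1 [ 0.477  -0.2035  0.0781] yaw -5.79 f [2.39 4.44 1.58] m [-0.86  0.47 -0.  ] head [ 0.577  -0.2136  0.078 ] q7 -75.5 T -0.45 -0.44
```

Call:
{"name": "servo_tool", "arguments": {"linear": [[0.0005,-0.011,0],[0.001,-0.0219,0],[0.001,-0.0219,0]], "angular": [[0,0,0.0069],[0,0,0.0139],[0,0,0.0139]]}}

```text
time_s: 23.4
tcp_pos: [0.4783, -0.1947, 0.078]
ee_rot: [[0.982, -0.187, -0.001], [-0.187, -0.982, -0.0], [-0.001, 0.0, -1.0]]
wrist_force: [1.8, -3.9, -1.8]
width: 0.0145
```

```bash
python3 st.py
```

```text
23.4 [ 0.4783 -0.1947  0.078 ] yaw -10.8 f [2.46 3.48 1.76] m [-0.69  0.37 -0.07] head [ 0.577  -0.2135  0.078 ] q7 -79.2 T -0.42 -0.28
```

Call:
{"name": "servo_tool", "arguments": {"linear": [[0.0005,-0.011,0.0005],[0.001,-0.0219,0.001],[0.001,-0.0219,0.001]], "angular": [[0,0,0.0069],[0,0,0.0139],[0,0,0.0139]]}}

```text
time_s: 23.7
tcp_pos: [0.4803, -0.1861, 0.0776]
ee_rot: [[0.962, -0.272, -0.001], [-0.272, -0.962, -0.0], [-0.001, 0.0, -1.0]]
wrist_force: [-1.0, -3.1, -1.0]
width: 0.0144
```

```bash
python3 st.py
```

```text
23.7 [ 0.4803 -0.1861  0.0776] yaw -15.8 f [-0.13  3.25  1.  ] m [-0.6   0.35 -0.05] head [ 0.577  -0.2134  0.0775] q7 -83.0 T -0.38 -0.28
```

Call:
{"name": "servo_tool", "arguments": {"linear": [[0.0002,-0.011,0],[0.001,-0.0219,0],[0.001,-0.0219,0]], "angular": [[0,0,0.0069],[0,0,0.0139],[0,0,0.0139]]}}

```text
time_s: 24.0
tcp_pos: [0.483, -0.1777, 0.0776]
ee_rot: [[0.935, -0.355, -0.001], [-0.355, -0.935, 0.0], [-0.001, 0.0, -1.0]]
wrist_force: [0.1, -2.9, -1.4]
width: 0.0145
```

```bash
python3 st.py
```

```text
24.0 [ 0.483  -0.1777  0.0776] yaw -20.8 f [1.16 2.65 1.36] m [-0.5   0.28 -0.07] head [ 0.577  -0.2134  0.0775] q7 -86.7 T -0.34 -0.2
```

Call:
{"name": "servo_tool", "arguments": {"linear": [[0.0002,-0.011,0],[0.001,-0.0219,0],[0.001,-0.0219,0]], "angular": [[0,0,0.0069],[0,0,0.0139],[0,0,0.0139]]}}

```text
time_s: 24.3
tcp_pos: [0.4865, -0.1696, 0.0776]
ee_rot: [[0.9, -0.435, -0.001], [-0.435, -0.9, 0.0], [-0.001, 0.0, -1.0]]
wrist_force: [-0.7, -1.3, -1.2]
width: 0.0144
```

```bash
python3 st.py
```

```text
24.3 [ 0.4865 -0.1696  0.0776] yaw -25.8 f [-0.04  1.47  1.17] m [-0.5   0.18 -0.11] head [ 0.577  -0.2133  0.0775] q7 -90.4 T -0.26 -0.04
```

Call:
{"name": "servo_tool", "arguments": {"linear": [[0.0002,-0.011,0],[0.001,-0.0219,0],[0.001,-0.0219,0]], "angular": [[0,0,0.0069],[0,0,0.0139],[0,0,0.0139]]}}

```text
time_s: 24.6
tcp_pos: [0.4907, -0.1618, 0.0775]
ee_rot: [[0.859, -0.512, -0.001], [-0.512, -0.859, 0.0], [-0.001, 0.0, -1.0]]
wrist_force: [-0.3, -2.3, -0.9]
width: 0.0146
```

```bash
python3 st.py
```

```text
24.6 [ 0.4907 -0.1618  0.0775] yaw -30.8 f [0.9  2.14 0.89] m [-0.44  0.08 -0.11] head [ 0.577  -0.2132  0.0774] q7 -94.1 T -0.32 -0.11
```

Call:
{"name": "servo_tool", "arguments": {"linear": [[0.0002,-0.011,0],[0.001,-0.0219,0],[0.001,-0.0219,0]], "angular": [[0,0,0.0069],[0,0,0.0139],[0,0,0.0139]]}}

```text
time_s: 24.9
tcp_pos: [0.4955, -0.1544, 0.0775]
ee_rot: [[0.811, -0.585, -0.001], [-0.585, -0.811, 0.0], [-0.001, 0.0, -1.0]]
wrist_force: [-0.8, -0.9, -1.2]
width: 0.0145
```

```bash
python3 st.py
```

```text
24.9 [ 0.4955 -0.1544  0.0775] yaw -35.8 f [-0.05  1.21  1.2 ] m [-0.3  -0.04 -0.19] head [ 0.577  -0.2132  0.0774] q7 -97.8 T -0.31 0.07
```

Call:
{"name": "servo_tool", "arguments": {"linear": [[0.0002,-0.011,0],[0.001,-0.0219,0],[0.001,-0.0219,0]], "angular": [[0,0,0.0069],[0,0,0.0139],[0,0,0.0139]]}}

```text
time_s: 25.2
tcp_pos: [0.5007, -0.1478, 0.0774]
ee_rot: [[0.757, -0.653, -0.002], [-0.653, -0.757, 0.0], [-0.001, 0.001, -1.0]]
wrist_force: [-2.4, -1.8, -1.9]
width: 0.0147
```

```bash
python3 st.py
```

```text
25.2 [ 0.5007 -0.1478  0.0774] yaw -40.8 f [-0.6   2.96  1.86] m [-0.57 -0.11 -0.4 ] head [ 0.5767 -0.2134  0.0773] q7 -101.5 T -0.69 0.1
```

Torque has jumped from 0.31 to 0.69 N m. I take a small step to confirm the stop.

Call:
{"name": "servo_tool", "arguments": {"linear": [[0,-0.004,0],[0.0003,-0.0066,0],[0.0003,-0.0066,0]], "angular": [[0,0,0.0025],[0,0,0.0042],[0,0,0.0042]]}}

```text
time_s: 25.5
tcp_pos: [0.5025, -0.1458, 0.0775]
ee_rot: [[0.738, -0.675, -0.002], [-0.675, -0.738, 0.0], [-0.001, 0.001, -1.0]]
wrist_force: [-4.0, -0.9, -1.6]
width: 0.0144
```

```bash
python3 st.py
```

```text
25.5 [ 0.5025 -0.1458  0.0775] yaw -42.44 f [-2.32  3.41  1.56] m [-0.85 -0.5  -0.43] head [ 0.5766 -0.2136  0.0774] q7 -102.7 T -0.77 0.09
```

Call:
{"name": "servo_tool", "arguments": {"linear": [[0,-0.004,0],[0.001,-0.0088,0],[0.001,-0.0088,0]], "angular": [[0,0,0.0025],[0,0,0.0056],[0,0,0.0056]]}}

```text
time_s: 25.8
tcp_pos: [0.5049, -0.1432, 0.0774]
ee_rot: [[0.713, -0.701, -0.002], [-0.701, -0.713, 0.001], [-0.002, 0.001, -1.0]]
wrist_force: [-5.9, -1.2, -0.5]
width: 0.0146
```

```bash
python3 st.py
```

```text
25.8 [ 0.5049 -0.1432  0.0774] yaw -44.52 f [-3.3   5.    0.51] m [-1.11 -0.73 -0.49] head [ 0.5766 -0.2136  0.0772] q7 -104.3 T -0.99 -0.02
```

Torque rises elastically to 0.99 N m against a 0.3 N m drag, so this is the hard stop. I back off and lift the wrench.

Call:
{"name": "servo_tool", "arguments": {"linear": [[0.0006,0.0175,0],[0.0024,0.035,0],[0.0055,0.0522,0],[0.0055,0.0522,0]], "angular": [[0,0,-0.0111],[0,0,-0.0222],[0,0,-0.0333],[0,0,-0.0333]]}}

```text
time_s: 26.2
tcp_pos: [0.4922, -0.1596, 0.0776]
ee_rot: [[0.843, -0.537, -0.001], [-0.537, -0.843, 0.001], [-0.002, -0.001, -1.0]]
wrist_force: [-3.0, 3.9, -0.5]
width: 0.0141
```

```bash
python3 st.py
```

```text
26.2 [ 0.4922 -0.1596  0.0776] yaw -32.5 f [-4.67 -1.68  0.53] m [ 0.24 -1.13 -0.15] head [ 0.577  -0.2136  0.0775] q7 -95.3 T 0.02 0.32
```

Call:
{"name": "servo_tool", "arguments": {"linear": [[0,0,-0.01],[0,0,-0.02],[0,0,-0.02]], "angular": [[0,0,0],[0,0,0],[0,0,0]]}}

```text
time_s: 26.5
tcp_pos: [0.4934, -0.1597, 0.0862]
ee_rot: [[0.843, -0.538, 0.001], [-0.538, -0.843, -0.0], [0.001, -0.0, -1.0]]
wrist_force: [-1.8, 1.9, -3.8]
width: 0.0143
```

```bash
python3 st.py
```

```text
26.5 [ 0.4934 -0.1597  0.0862] yaw -32.55 f [-2.57 -0.6   3.78] m [ 0.03 -0.64 -0.03] head [ 0.5781 -0.2137  0.0862] q7 -95.6 T 0.03 0.09
```

Call:
{"name": "servo_tool", "arguments": {"linear": [[-0.002,0,-0.02],[-0.002,0,-0.05],[-0.002,0,-0.1],[-0.002,0,-0.15],[-0.002,0,-0.19],[-0.002,0,-0.19],[-0.002,0,-0.19]], "angular": [[0,0,0],[0,0,0],[0,0,0],[0,0,0],[0,0,0],[0,0,0],[0,0,0]]}}

```text
time_s: 27.2
tcp_pos: [0.4927, -0.1595, 0.1623]
ee_rot: [[0.843, -0.537, 0.002], [-0.537, -0.843, -0.0], [0.002, -0.001, -1.0]]
wrist_force: [0.1, 0.1, -4.5]
width: 0.0143
```

```bash
python3 st.py; python3 - <<'E'
from h import *
s,p,R=state()
y0=np.degrees(np.arctan2(R[1,0],R[0,0]))
p,R=p,Rd(y0)
for pt,y in [((.50,-.02,.162),-15),((.46,.137,.162),6),((.46,.137,.012),6)]:
    pt=np.array(pt); print(cmd(p,R,pt,Rd(y)),np.linalg.norm(pt-p)); p,R=pt,Rd(y)
im=vision.get_image('scene'); cv2.imwrite('pics/s5.png',cv2.resize(im['color'][120:290,250:450,::-1],(800,680),interpolation=2)[:600])
E
```

```text
27.2 [ 0.4927 -0.1595  0.1623] yaw -32.5 f [ 0.04 -0.15  4.55] m [ 0.03 -0.11 -0.04] head [ 0.5775 -0.2135  0.1625] q7 -98.0 T -0.02 0.05
([-0.172, -0.3039, 0.0008], [0.0, 0.0, -0.0486]) 0.1396806250636547
([-0.1982, -0.3532, 0.0], [0.0, 0.0, -0.0583]) 0.16201543136380558
([0.0, 0.0, 0.375], [0.0, 0.0, 0.0]) 0.15
```

View pics/s5.png

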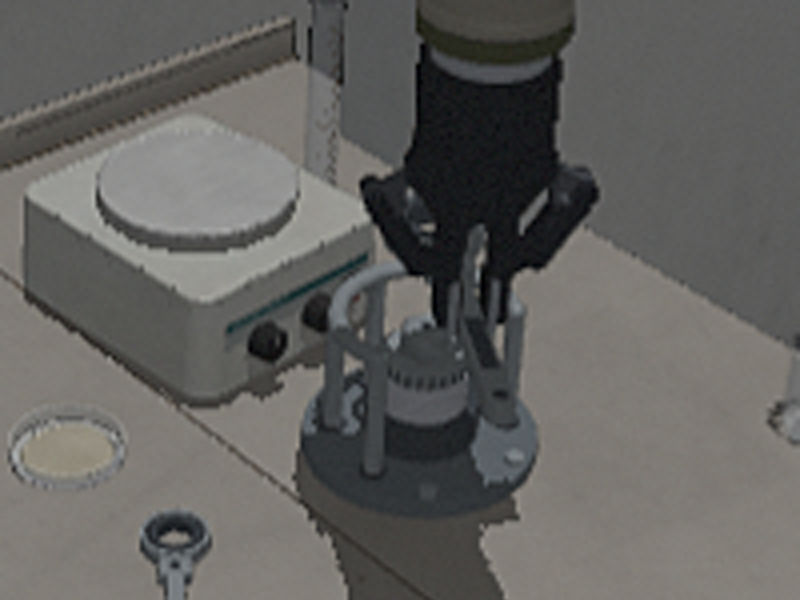

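Call:
{"name": "servo_tool", "arguments": {"linear": [[-0.043,-0.076,0],[-0.086,-0.152,0],[-0.129,-0.228,0],[-0.172,-0.304,0],[-0.172,-0.304,0]], "angular": [[0,0,-0.0122],[0,0,-0.0243],[0,0,-0.0365],[0,0,-0.0486],[0,0,-0.0486]]}}

```text
time_s: 27.75
tcp_pos: [0.4995, -0.015, 0.1607]
ee_rot: [[0.968, -0.25, -0.002], [-0.25, -0.968, 0.002], [-0.002, -0.002, -1.0]]
wrist_force: [-0.4, -0.2, -3.4]
width: 0.0142
```

Call:
{"name": "servo_tool", "arguments": {"linear": [[-0.05,-0.088,0],[-0.1,-0.176,0],[-0.15,-0.264,0],[-0.198,-0.353,0],[-0.198,-0.353,0],[-0.198,-0.353,0]], "angular": [[0,0,-0.0146],[0,0,-0.0292],[0,0,-0.0437],[0,0,-0.0583],[0,0,-0.0583],[0,0,-0.0583]]}}

```text
time_s: 28.35
tcp_pos: [0.4593, 0.1373, 0.161]
ee_rot: [[0.994, 0.105, -0.001], [0.105, -0.994, -0.0], [-0.001, 0.0, -1.0]]
wrist_force: [1.2, -0.8, -3.0]
width: 0.0146
```

Call:
{"name": "servo_tool", "arguments": {"linear": [[0,0,0.08],[0,0,0.16],[0,0,0.24],[0,0,0.31],[0,0,0.355],[0,0,0.375],[0,0,0.375],[0,0,0.375]], "angular": [[0,0,0],[0,0,0],[0,0,0],[0,0,0],[0,0,0],[0,0,0],[0,0,0],[0,0,0]]}}

```text
time_s: 29.15
tcp_pos: [0.4601, 0.1362, 0.0121]
ee_rot: [[0.995, 0.103, 0.0], [0.103, -0.995, -0.0], [0.0, 0.0, -1.0]]
wrist_force: [0.5, 0.1, -4.0]
width: 0.0142
```

```bash
python3 st.py
```

```text
29.15 [0.4601 0.1362 0.0121] yaw 5.9 f [ 0.51 -0.02  4.  ] m [ 0.05 -0.08 -0.04] head [0.56   0.1466 0.0121] q7 -101.5 T -0.04 0.04
```

Lower until it touches.

Call:
{"name": "servo_tool", "arguments": {"linear": [[0,0,0.01],[0,0,0.015],[0,0,0.015]], "angular": [[0,0,0],[0,0,0],[0,0,0]]}}

```text
time_s: 29.45
tcp_pos: [0.4599, 0.1371, 0.0059]
ee_rot: [[0.995, 0.104, 0.001], [0.104, -0.995, 0.0], [0.001, -0.0, -1.0]]
wrist_force: [0.2, 0.1, -2.6]
width: 0.0143
```

Call:
{"name": "servo_tool", "arguments": {"linear": [[0,0,0.005],[0,0,0.006],[0,0,0.006]], "angular": [[0,0,0],[0,0,0],[0,0,0]]}}

```text
time_s: 29.75
tcp_pos: [0.4598, 0.1371, 0.0035]
ee_rot: [[0.995, 0.104, 0.0], [0.104, -0.995, 0.0], [0.0, -0.0, -1.0]]
wrist_force: [-1.8, -0.8, 3.0]
width: 0.0144
```

```bash
python3 st.py
```

```text
29.75 [0.4598 0.1371 0.0035] yaw 5.99 f [-1.9   0.6  -3.03] m [ 0.05  0.08 -0.02] head [0.5597 0.1476 0.0036] q7 -101.5 T -0.08 -0.04
```

Resting on the worktop. Open, rise and check.

Call:
{"name": "servo_tool", "arguments": {"linear": [[0,0,0],[0,0,0],[0,0,0],[0,0,0],[0,0,0],[0,0,0],[0,0,0],[0,0,0],[0,0,0],[0,0,0]], "angular": [[0,0,0],[0,0,0],[0,0,0],[0,0,0],[0,0,0],[0,0,0],[0,0,0],[0,0,0],[0,0,0],[0,0,0]], "jaw": 1}}

```text
time_s: 30.75
tcp_pos: [0.4597, 0.137, 0.0033]
ee_rot: [[0.995, 0.104, -0.0], [0.104, -0.995, 0.0], [-0.0, -0.0, -1.0]]
wrist_force: [-0.0, 0.1, -0.6]
width: 0.0855
```

Call:
{"name": "servo_tool", "arguments": {"linear": [[0,0,-0.05],[0,0,-0.15],[0,0,-0.25],[0,0,-0.35],[0,0,-0.45],[0,0,-0.5],[0,0,-0.5]], "angular": [[0,0,0],[0,0,0],[0,0,0],[0,0,0],[0,0,0],[0,0,0],[0,0,0]]}}

```text
time_s: 31.45
tcp_pos: [0.4608, 0.1373, 0.2061]
ee_rot: [[0.995, 0.104, 0.005], [0.104, -0.995, 0.002], [0.005, -0.002, -1.0]]
wrist_force: [0.5, -0.4, -0.3]
width: 0.0852
```

```bash
python3 - <<'E'
from h import *
print(env.observe()['wrist_force'])
im=vision.get_image('scene'); S=cv2.imread('pics/scene0.png')
I=im['color'][:,:,::-1]
a=cv2.resize(np.ascontiguousarray(I[180:400,190:480]),(580,440),interpolation=2)
b=[cv2.resize(np.ascontiguousarray(X[185:255,325:390]),(204,220),interpolation=2) for X in (S,I)]
cv2.imwrite('pics/s6.png',np.hstack([a,np.vstack(b)]))
for n,z in [('petri_dish',.01),('stopper',.02),('black_dish',.02),('beaker',.04)]:
    for r in regions_of('scene',n)[:1]: print(n,r['pixel'])
E
```

```text
[ 0.50777094 -0.40782148 -0.2705534 ]
petri_dish [269.1, 230.9]
stopper [350.6, 287.5]
black_dish [228.5, 363.0]
beaker [456.5, 217.0]
```

View pics/s6.png

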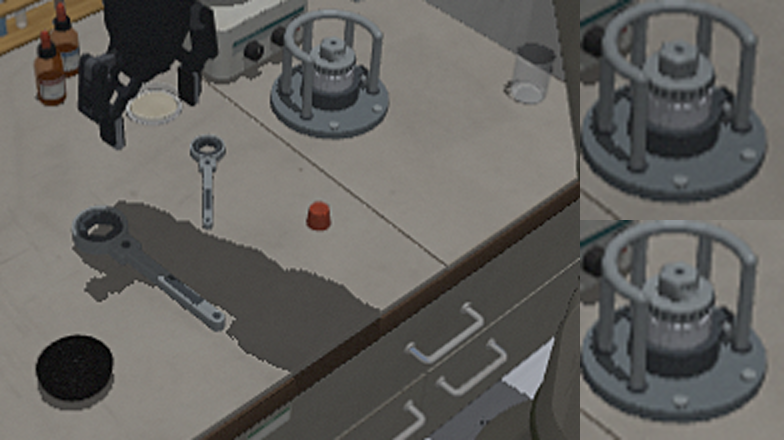

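The wrench lies flat at its old place, its head at about (100,228) px in the crop. The bystanders have not moved, and the cap appears slightly lower. I now measure the cap's sink against the first picture.

```bash
python3 - <<'E'
from h import *
im=vision.get_image('scene'); A=cv2.cvtColor(cv2.imread('pics/scene0.png'),6).astype(np.float32);B=cv2.cvtColor(np.ascontiguousarray(im['color'][:,:,::-1]),6).astype(np.float32)
up=lambda X:cv2.resize(X,None,fx=8,fy=8,interpolation=cv2.INTER_CUBIC)
for n,z in [('cap',.09),('vesselbody/ref',.03)]:
    c=proj(im,(.5775,-.2135,z)).astype(int); h=11 if n=='cap' else 16
    w=B[c[1]-h:c[1]+h,c[0]-h:c[0]+h]; a=A[c[1]-h-5:c[1]+h+5,c[0]-h-5:c[0]+h+5]
    m=cv2.matchTemplate(up(a),up(w),cv2.TM_CCOEFF_NORMED); _,v,_,l=cv2.minMaxLoc(m)
    print(n,'moved px (old->new)',5-l[0]/8,5-l[1]/8,round(v,3))
print(proj(im,(.5775,-.2135,.0957))-proj(im,(.5775,-.2135,.0977)))
E
```

```text
cap moved px (old->new) 0.0 0.625 0.947
vesselbody/ref moved px (old->new) 0.0 0.25 0.959
[-0.04728171  0.66581346]
```

The cap sank by about 0.6 px, or about 1.9 mm, which matches 1.5–2 mm to home. Handing in.

```bash
python3 -c "
from h import *
print(env.hand_in())"
```

```text
the job is handed in; nothing more can be done
None
```

I closed the vessel cap with the large ratchet wrench, laid the wrench back flat on the worktop and handed the job in at about 31.6 s. `hand_in()` reports no verdict.

- **Seating:** the first 60° search did not drop the ring because the head sat about 2 mm too far in and tilted slightly in the hand. After shifting it outward and swinging back and forth, the ring dropped onto the cap's disc.
- **Tightening:** after a first short swing that did not drive the cap, two strokes did, against about 0.3 N m of drag. The torque then rose steadily to about 1.0 N m, which I took as the hard stop. It stayed under the 1.5 N m that would turn the vessel.
- **Cap home:** comparing the first and last pictures, the cap sank about 0.6 px, or about 1.9 mm. That agrees with the 1.5–2 mm it had to travel, but it is too coarse to prove the 0.15 mm limit, so the stop torque is the main evidence.
- **Vessel rotation:** I have no direct measure of any turn in the collar. The picture match around the vessel body showed 0.25 px of downward shift, which I put down to the cap showing in that window.
- **End state:** the wrench lies flat where it started, its head about 0.36 m from the fixture. The bystanders were found within about 2 px of where they started.

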